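# Load a test tile under the spring clip

### The job

Load the rectangular test tile into the board jig for inspection: press the clip's long steel pad down with one fingertip so that its jaw stays raised, and while holding it down push the tile with the other fingertip along the runway, under the jaw, until it is fully home against the end stop. Then let go of the clip so that its jaw springs down onto the tile, and move clear. Only touch and push: do not pick up or tip the tile, and leave the other things on the bench where they are.

Things in the scene. Friction and masses are not known exactly. Their poses are not given: they have to be found in the camera images.
- jig: Grey laminated board jig with dark wooden rails, fixed to the bench, 170 x 150 mm, x -110 to +60, y -40 to +110 mm from its origin, which lies at table height under the runway's centre line. Its top, the bed, is 18 mm above the table. x axis along the runway to the end stop (away from the robot, turned up to 26 deg), y left. Rails 7 mm high, 5 mm thick, inner faces y +-26.5, x -84 to +46 mm; near end open.
- home (a point): Point on the bed (18 mm above the table) where the tile's origin lies when it is fully home: jig (10, 0) mm. The end stop is a 9 mm high bar across the runway, its face at jig x = +40 mm, 30 mm beyond this point.
- tile: Rectangular fired-clay test tile, white glaze on top of its front part: 60 mm along the runway (its x axis), 50 mm wide, 10 mm thick, about 60 g. Origin: centre of its underside. It starts flat on the bed between the rails, short of the jaw, its origin at jig x -41 to -31 mm. The near edge, the one to push, is 30 mm behind its origin.
- clip (a joint): Sprung steel rocker on a rod (radius 4 mm) along the runway's left side, jig y +36, 7 mm above the bed. 0 = shut, as it starts: the jaw bars the tile's way, its lip 3 mm above the bed. Pressing the pad raises the jaw; 0.33 rad = stop, pad level, lip 15 mm above the bed. A spring shuts it (at the pad's middle 2.5 N to start, 5.5 N at the stop). At about 0.2 rad the lip rests on a 10 mm tile.
- jaw (a point): Underside of the lip of the clip's jaw, at its middle. The jaw is an 18 mm wide steel tongue at jig x +12 to +30 mm, reaching over the runway from the left; the lip is at jig y = 0. Shut, it is 3 mm above the bed.
- pad (a point): Middle of the top of the clip's flat steel pad, 92 mm along the runway (jig x -100 to -8 mm) and 60 mm wide, left of the rod; usable at jig y +46 to +97. Shut, it slopes up to the left and this point is about 12 mm higher than pressed. Fully down it is level, this point at jig (-54, +71) mm, 4 mm above the bed, all its top at one height; a fingertip can slide along it still pressing.
- disc_tile: Round fired-clay test disc, 52 mm across, 9 mm thick, lying just beyond the jig. Bystander. Origin: centre of its underside.
- glaze_jar: Small lidded white glaze jar, 52 mm across, 62 mm high, standing to the right of the jig (the side away from the clip's pad). Bystander. Origin: centre of its underside.
- trim_tool: Wood-handled straight tool, 170 mm long, lying on the table to the left of the jig. Bystander. Origin: near its middle, at its underside.
- rib: Flat dark wooden throwing rib, about 70 x 65 mm, 5 mm thick, lying to the right of the jig's near end. Bystander. Origin: underside, near its middle.
- test_cup: Terracotta cup, 72 mm across, 75 mm high, far to one side. Bystander. Origin: centre of its underside.
- glaze_brush: Brush 190 mm long, lying far to one side. Bystander. Origin: near its middle, at its underside.
- glaze_bowl: White bowl, 120 mm across, 50 mm high, far to one side. Bystander. Origin: centre of its underside.
There are look-alikes about, which are no part of the job. Leave any red or turquoise look-alike of the jig alone.

How it is judged:
On the way:
1. the clip is held down by the fingers, its jaw raised clear of the tile, while the fingers push the tile and its front is under the jaw (value of joint clip above 0.205 rad and contact force between the fingers and clip above 0.5 N and contact force between the fingers and tile above 0.05 N and x of tile in the frame of jig above -0.014 m), for 0.06 s.
At the end, for the whole second after the job is handed in: The tile lies flat on the bed, within 3 mm of the end stop and square to the runway (within 0.08 rad), at rest, and the released clip's jaw presses on its top (clip joint 0.14 to 0.25 rad, at least 1 N) (x of tile in the frame of jig between 0.007 and 0.0125 m and y of tile in the frame of jig between -0.004 and 0.004 m and z of tile in the frame of jig between 0.0155 and 0.0205 m and angle between the x axis of tile and the x axis of jig, either way round below 0.08 rad and angle between tile's own z axis and vertical below 0.06 rad and value of joint clip between 0.14 and 0.25 rad and contact force between clip and tile above 1 N and linear speed of tile below 0.01 m/s); the robot touches nothing.
It fails at once if the tile is lifted more than 8 mm off the bed or tipped by more than 0.25 rad (z of tile in the frame of jig above 0.026 m or angle between tile's own z axis and vertical above 0.25 rad).
It fails at once if another thing on the bench is moved more than 30 mm (distance of any of disc_tile, glaze_jar, trim_tool, rib, test_cup, glaze_brush, glaze_bowl from where it was at the start of the episode above 0.03 m).
It also fails if it takes over 35 s, if anything falls off the work surface, if the arm or the gripper's body presses on something with over 40 N, if the wrist force passes 120 N, or if a joint passes its speed limit or range.

### The arm

A 6-joint arm with a two-finger parallel gripper is mounted at the origin on the work surface. World frame = base frame: x ahead of the robot, y to its left, z up, the work surface at z = 0. Lengths are in m, angles in rad, forces in N, time in s.
With the tool pointing down it reaches from about 0.4 to 0.825 m from the base axis. Payload 7 kg.
Tool frame: the origin (TCP) lies between the finger pads; the fingertips stand 8 mm ahead of it and the grasp point (between the pads) lies 11 mm behind it (bot.nose_length is the z of the fingertips in the tool frame, in m); z points along the fingers, x is the direction in which the jaws open and shut, and the axes are right-handed (so a half turn about z gives the same grasp; the last joint's range is limited). The gripper opens to 88 mm and grips with 3 to 60 N. Pads are 19 mm wide; open, the fingers measure 130 mm over their backs; the gripper's body (78 mm by 193 mm) begins 47 mm behind the grasp point.
Start: joints at [1.518, 0.359, 0.012, 0, -1.224, -0.288], TCP at [0.226, 0.636, 0.235] pointing down, gripper open.
Joint ranges: [-3.07, 3.07], [-1.43, 2.12], [-1.02, 1.25], [-3.03, 1.67], [-3.05, -0], [-3.03, 3.03]. Speed limits (rad/s): [2.39, 2.39, 3.01, 3.14, 3.14, 3.14].

### API

Orientations are given as a unit quaternion [x, y, z, w].
In Python, from cell import bot, viewer gives the robot as it stands.
- The arm moves only by the tool play_rows, never from a script. Its arguments are lists of equal length, an entry for each row: "slide": the shift along the world's x, y, z in mm, a list of three; "turn": the turn, a rotation vector about the world's x, y, z in rad, a list of three; "claw": the closure in counts, from 0 (fully open) to 255 (shut). In form: {"slide": [[tx, ty, tz], ...], "turn": [[ax, ay, az], ...], "claw": [claw, ...]}. A call has 1 to 20 rows; each row is the pose to reach, as a shift and turn from the pose measured when the call began; what a row does not reach only later rows make up. A row lasts 1/8 s, in which the tool goes at most 62.5 mm and 10.7 degrees, less where a joint would pass 70% of its speed; a pose out of reach is approached as far as the arm can. A call with a gripper value outside its range is refused whole. The fingers move at their own pace and stop on an object; the grip force is fixed at half the most. Time passes only in rows, so rows that repeat a pose let the fingers close. It gives the time, the measured TCP pose, the force and the opening at its end, in the units of the state.
- bot.state(): the state, without advancing time (a new reading comes with each control period).
- viewer.camera(name): name is "scene" or "top" or "wrist"; returns the picture (420x560x3 uint8, blue, green, red); there is no depth.
- viewer.get_calibration(name): a dict with "camera_matrix" (3x3 intrinsics, pixels), "world_from_camera" (4x4, takes a point from camera to world coordinates). Camera axes: x right, y up, looking along -z (the intrinsics and any distortion apply to the point x, -y, -z); pixel columns grow to the right and rows downward; lengths in m; the calibration is good to about 2 mm. A picture is of the moment at which its call begins: read the wrist's pose just before it. get_calibration takes no time and is no camera call; for the wrist camera it gives the pose at the moment of the call.
- bot.finish_job(): hands the job in, once; it reports no verdict.
The state is a dict: "time_s": time; "qpos": joint angles; "qvel": joint speeds; "joint_torque": joint torques, N m; "tcp_pos": TCP position; "eef_rot": TCP orientation; "force": force on the tool from outside, world axes, zero at the start; "moment": the same for the moment, N m; "gripper_width": opening from 0.0 (shut) to 1.0 (fully open).
Only numpy, scipy, OpenCV 4.12 (cv2) and the standard library are available. Lean on these libraries where they do the work, as an engineer would, in place of code of your own. Each camera call takes 0.05 s, during which the arm holds its last target.

## Working session

There is one attempt and no reset: what is moved stays moved. The work goes in short steps, Python scripts to look and compute and a tool call to move; the robot and the scene stay as the last step left them, time stands still between calls to the robot, and variables do not carry over. Pictures are saved under pics/ and viewed, and the job is handed in when it is done.

Besides the shell and the picture viewer there is one more tool, called after "Emit:" as name(argument=value, ...) on one line, values as JSON. play_rows: Moves the arm, as the interface text tells. Its arguments: {"type":"object","properties":{"slide":{"type":"array","items":{"type":"array","items":{"type":"number"}}},"turn":{"type":"array","items":{"type":"array","items":{"type":"number"}}},"claw":{"type":"array","items":{"type":"number"}}},"required":["slide","turn","claw"]}

```bash
ls; mkdir -p pics
python3 - <<'E'
from cell import bot, viewer
import cv2
print(bot.state(), bot.nose_length)
for n in ("scene","top"):
    cv2.imwrite(f"pics/{n}0.png", viewer.camera(n)); c=viewer.get_calibration(n); print(n,c)
E
```

```text
pics
{'time_s': 0.0, 'qpos': array([ 1.51807882e+00,  3.59422128e-01,  1.10358369e-02, -3.23542345e-04,
       -1.22410530e+00, -2.88080984e-01]), 'qvel': array([ 2.71848506e-05, -8.74345717e-04,  6.16845237e-06,  1.27323689e-03,
        1.47203077e-03, -6.19715021e-04]), 'joint_torque': array([ 1.12979040e-03, -5.82721853e+01,  2.93051022e+01,  6.99689895e+00,
        6.87344917e-03, -1.71944484e-04]), 'tcp_pos': array([0.22549789, 0.63570441, 0.23359467]), 'eef_rot': array([-5.76912423e-01,  8.16805555e-01, -5.71411824e-04, -6.44282025e-04]), 'force': array([ 0.09057352,  0.00088363, -0.78974163]), 'moment': array([ 0.05398141, -0.01835984,  0.01322049]), 'gripper_width': 1.002365164036008} 0.008
scene {'camera_matrix': array([[381.06514171,   0.        , 279.42761225],
       [  0.        , 381.06514171, 219.83463143],
       [  0.        ,   0.        ,   1.        ]]), 'world_from_camera': array([[ 0.50067841, -0.51556076,  0.69535476,  1.31920197],
       [ 0.86545734,  0.28193802, -0.41411901, -0.48848195],
       [ 0.01745657,  0.80914032,  0.58735612,  0.70610525],
       [ 0.        ,  0.        ,  0.        ,  1.        ]])}
top {'camera_matrix': array([[414.46472888,   0.        , 280.73562305],
       [  0.        , 414.46472888, 209.64351015],
       [  0.        ,   0.        ,   1.        ]]), 'world_from_camera': array([[-4.85778713e-02,  9.76452379e-01, -2.10192632e-01,
         3.73138217e-01],
       [-9.98819367e-01, -4.74377780e-02,  1.04655784e-02,
        -2.76622708e-02],
       [ 2.48067519e-04,  2.10452867e-01,  9.77603974e-01,
         1.01229619e+00],
       [ 0.00000000e+00,  0.00000000e+00,  0.00000000e+00,
         1.00000000e+00]])}
```

View pics/scene0.png

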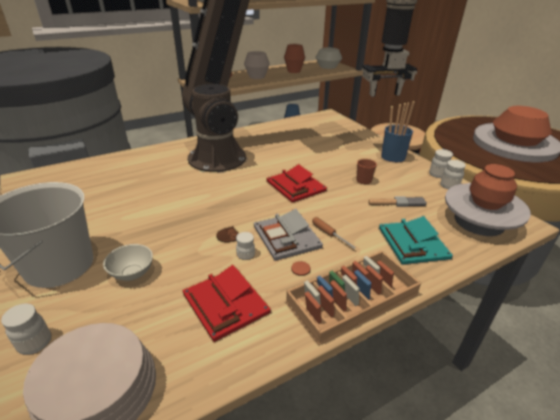

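View pics/top0.png

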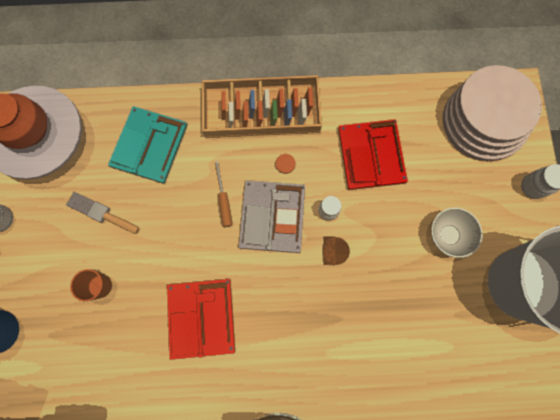

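Candidates for the jig in the top view are grey (272,216), red (372,155), red (201,318) and turquoise (148,145). The grey one, with the white/terracotta tile at (287,220), fits the description. I'll check it in a close crop.

Run:
```python
import cv2
a=cv2.imread("pics/top0.png")[165:265,225:360]
cv2.imwrite("pics/crop0.png",cv2.resize(a,None,fx=5.9,fy=5.9,interpolation=cv2.INTER_CUBIC))
b=cv2.imread("pics/scene0.png")[200:265,245:345]
cv2.imwrite("pics/crop1.png",cv2.resize(b,None,fx=8,fy=8,interpolation=cv2.INTER_CUBIC))
```

```text
(no output)
```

View pics/crop0.png

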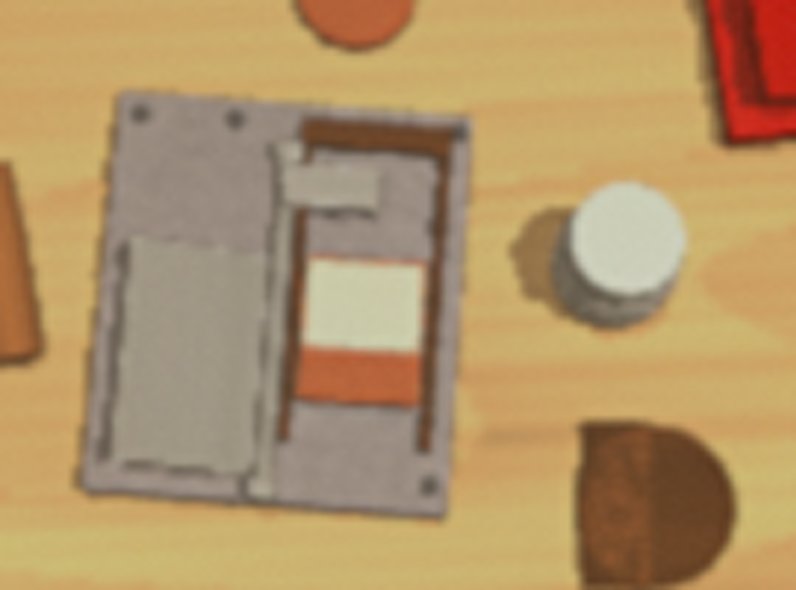

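View pics/crop1.png

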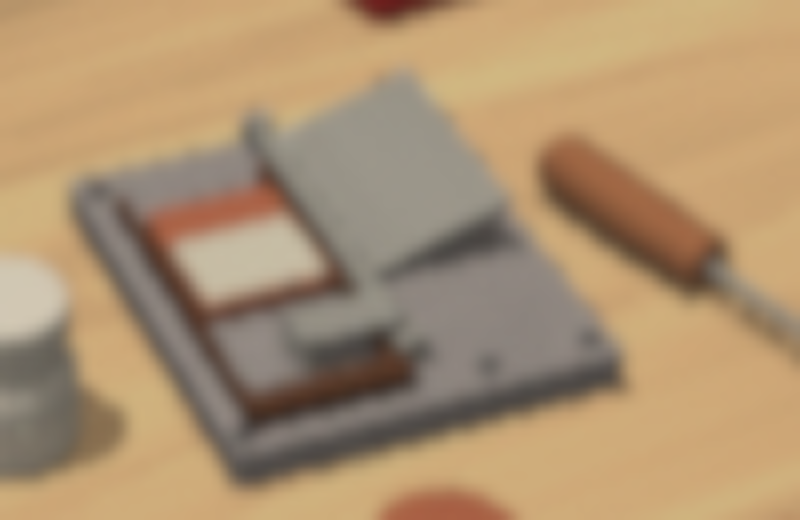

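```bash
cat > h.py <<'E'
import numpy as np, cv2
def ray(c,px,z):
    K=c["camera_matrix"];T=c["world_from_camera"];px=np.atleast_2d(np.asarray(px,float))
    d=np.c_[(px[:,0]-K[0,2])/K[0,0],-(px[:,1]-K[1,2])/K[1,1],-np.ones(len(px))]@T[:3,:3].T
    o=T[:3,3]; return o+d*((z-o[2])/d[:,2])[:,None]
def proj(c,P):
    K=c["camera_matrix"];T=c["world_from_camera"];q=(np.atleast_2d(P)-T[:3,3])@T[:3,:3]
    return np.c_[K[0,0]*q[:,0]/-q[:,2]+K[0,2],K[1,1]*q[:,1]/q[:,2]+K[1,2]]
def jig(o,yaw,p):  # jig pts (mm) -> world m
    p=np.atleast_2d(p)/1000; c,s=np.cos(yaw),np.sin(yaw)
    return np.c_[o[0]+c*p[:,0]-s*p[:,1],o[1]+s*p[:,0]+c*p[:,1],p[:,2]]
def fit(W,J): # world xy, jig xy(mm)
    J=np.asarray(J,float)/1000; A=W-W.mean(0);B=J-J.mean(0)
    y=np.arctan2((B[:,0]*A[:,1]-B[:,1]*A[:,0]).sum(),(A*B).sum()); c,s=np.cos(y),np.sin(y)
    R=np.array([[c,-s],[s,c]]); o=W.mean(0)-R@J.mean(0); return o,y,(W-(J@R.T+o))*1000
E
python3 - <<'E'
from h import *
from cell import viewer
c=viewer.get_calibration("top")
px=np.array([[118,92],[470,118],[443,500],[82,478]])/5.9+[225,165]
W=ray(c,px,.018); print(W)
print(fit(W[:,:2],[[60,110],[60,-40],[-110,-40],[-110,110]]))
t=np.array([[308,257],[424,262],[418,405],[294,398]])/5.9+[225,165]
print(ray(c,t,.028))
E
```

```text
[[ 0.6651893   0.04702686  0.018     ]
 [ 0.64662216 -0.10075427  0.018     ]
 [ 0.48616873 -0.07997491  0.018     ]
 [ 0.50230683  0.06668812  0.018     ]]
(array([ 0.5956543 , -0.05452072]), np.float64(-0.12126467574873705), array([[-3.3308305 , -0.38657189],
       [-3.7528167 ,  0.7307667 ],
       [ 4.54534783,  0.94562452],
       [ 2.53829937, -1.28981933]]))
[[ 0.58787879 -0.029755    0.028     ]
 [ 0.58345587 -0.07736824  0.028     ]
 [ 0.52417414 -0.07155428  0.028     ]
 [ 0.52949668 -0.02131746  0.028     ]]
```

Run:
```python
from h import *
from cell import viewer,bot
from scipy.spatial.transform import Rotation as R
c=viewer.get_calibration("wrist"); s=bot.state(); T=c["world_from_camera"]; Rt=R.from_quat(s["eef_rot"]).as_matrix()
print(c["camera_matrix"]); print(Rt.T@(T[:3,3]-s["tcp_pos"]), Rt.T@T[:3,:3]); print(Rt)
cv2.imwrite("pics/w0.png",viewer.camera("wrist"))
```

```text
[[331.94567804   0.         279.89402268]
 [  0.         331.94567804 213.98470619]
 [  0.           0.           1.        ]]
[-3.62670872e-05 -7.04407556e-02 -1.50704293e-01] [[ 9.99999471e-01  4.30426036e-04  9.34127801e-04]
 [ 6.60098802e-04 -9.65078699e-01 -2.61959288e-01]
 [ 7.88752745e-04  2.61959767e-01 -9.65078473e-01]]
[[-3.34300887e-01 -9.42466328e-01 -3.70668047e-04]
 [-9.42465261e-01  3.34301068e-01 -1.42370907e-03]
 [ 1.46571258e-03 -1.26605447e-04 -9.99998918e-01]]
```

View pics/w0.png

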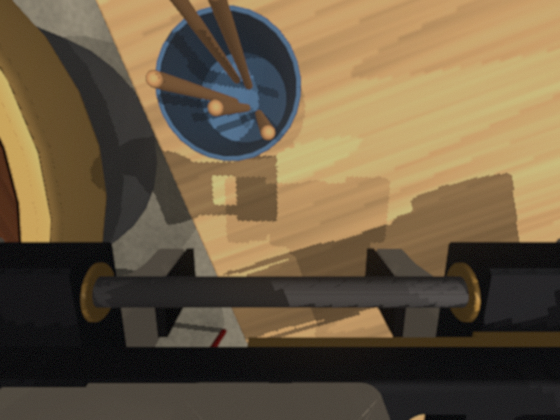

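The wrist view shows the pen pot at (228,85). The camera looks ahead of the fingers, which start at about row 245. Next I move over the jig to measure it from close up.

Emit:
play_rows(slide=[[20, -50, 0], [40, -100, 0], [62, -150, 0], [83, -200, 0], [105, -250, 0], [125, -300, 0], [147, -350, 0], [168, -400, 0], [189, -450, 0], [210, -500, 0], [230, -550, 0], [250, -600, 0], [275, -656, 0], [275, -656, 0], [275, -656, 0], [275, -656, 0]], turn=[[0, 0, 0.02], [0, 0, 0.04], [0, 0, 0.06], [0, 0, 0.08], [0, 0, 0.1], [0, 0, 0.12], [0, 0, 0.14], [0, 0, 0.16], [0, 0, 0.18], [0, 0, 0.2], [0, 0, 0.22], [0, 0, 0.22], [0, 0, 0.22], [0, 0, 0.22], [0, 0, 0.22], [0, 0, 0.22]], claw=[0, 0, 0, 0, 0, 0, 0, 0, 0, 0, 0, 0, 0, 0, 0, 0])

```text
time_s: 2.15
tcp_pos: [0.5002, -0.0192, 0.2339]
eef_rot: [-0.664, 0.748, -0.0, -0.0]
force: [-0.2, 0.4, 0.5]
gripper_width: 1.0
```

Run:
```python
from h import *
from cell import viewer,bot
import pickle
c=viewer.get_calibration("wrist"); cv2.imwrite("pics/w1.png",viewer.camera("wrist")); pickle.dump(c,open("w1.pkl","wb"))
s=bot.state();print(s["time_s"],s["tcp_pos"],s["eef_rot"],s["qpos"],s["force"])
```

```text
2.2 [ 0.50026092 -0.01906214  0.23396249] [-6.63834499e-01  7.47879304e-01 -4.75684115e-04 -2.80166312e-04] [ 0.35595952  0.06938011 -0.36512639  0.00120113 -1.13646852  1.09540388] [0.59620513 0.59719907 0.74443058]
```

View pics/w1.png

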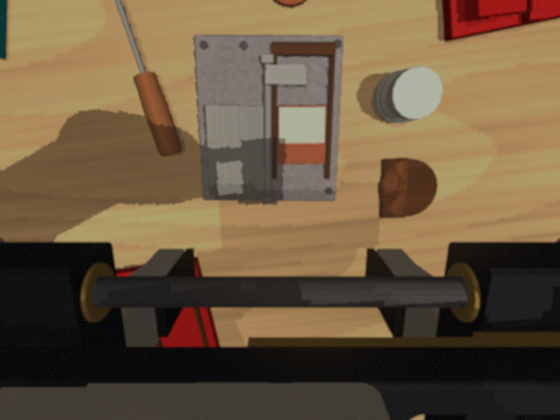

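The wrist view shows the jig from (195,36) to (342,200), with the tile at about (302,135). I enlarge it for corner picking.

Run:
```python
import cv2
a=cv2.imread("pics/w1.png")[25:210,185:355]
b=cv2.resize(a,None,fx=3.2,fy=3.2,interpolation=cv2.INTER_CUBIC)
b=cv2.convertScaleAbs(b,alpha=1.3,beta=25)
cv2.imwrite("pics/w1c.png",b)
```

```text
(no output)
```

View pics/w1c.png

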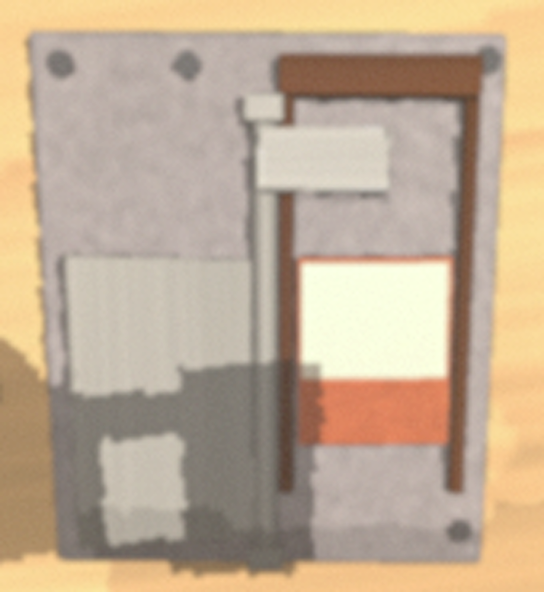

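Run:
```python
from h import *
import pickle
c=pickle.load(open("w1.pkl","rb"))
f=lambda p:np.array(p,float)/3.2+[185,25]-0.3
W=ray(c,f([[30,34],[505,36],[479,562],[60,560]]),.018)
print(W[:,:2]);print(fit(W[:,:2],[[60,110],[60,-40],[-110,-40],[-110,110]]))
R=ray(c,f([[293,492],[448,492],[463,492],[280,492]]),.025)  # rail near ends: inner L, inner R, outer R, outer L
o,y,r=fit(np.r_[W,R][:,:2],[[60,110],[60,-40],[-110,-40],[-110,110],[-84,26.5],[-84,-26.5],[-84,-31.5],[-84,31.5]]);print(o,y,r)
T=ray(c,f([[299,257],[452,257],[449,444],[300,444]]),.028)
cs,s=np.cos(y),np.sin(y); J=(T[:,:2]-o)@np.array([[cs,-s],[s,cs]])*1000
print("tile in jig",J)
b=ray(c,f([[278,58],[482,58],[480,95],[280,95]]),.027);print("stop",(b[:,:2]-o)@np.array([[cs,-s],[s,cs]])*1000)
```

```text
[[ 0.66524062  0.04736107]
 [ 0.64693336 -0.09975412]
 [ 0.47998791 -0.07872235]
 [ 0.49844813  0.06824966]]
(array([ 0.59310512, -0.05355413]), np.float64(-0.12470176657223511), array([[-1.08025596, -0.76790711],
       [-0.73069298,  0.95212329],
       [ 1.00377245,  0.83949923],
       [ 0.80717649, -1.02371541]]))
[ 0.59350518 -0.05349683] -0.12385272342097904 [[-1.39396161 -0.8873274 ]
 [-1.17077287  0.8484898 ]
 [ 0.58158426  0.87908987]
 [ 0.51136254 -0.99991156]
 [ 0.27836322  0.13864245]
 [ 0.49836514  0.27969647]
 [ 0.50370209  0.16519199]
 [ 0.19135724 -0.42387162]]
tile in jig [[ -7.68127069  24.79748653]
 [ -7.49404937 -24.07065023]
 [-66.92032448 -25.4531086 ]
 [-67.10988149  24.31847019]]
stop [[ 50.2864062   31.37031827]
 [ 50.52695393 -31.0587159 ]
 [ 40.14740881 -30.9346732 ]
 [ 39.90985077  30.78153181]]
```

Jig pose: origin (0.5935, -0.0535), yaw -0.124, with residuals around 1 mm. The tile's near edge is at jig x of about -67. I set the finger spacing to about 50 mm and hover with one finger behind the tile and the other over the pad's near end.

Emit:
play_rows(slide=[[12, 11, -40], [12, 11, -80], [12, 11, -120], [12, 11, -150], [12, 11, -161], [12, 11, -161], [12, 11, -161]], turn=[[0, 0, -0.005], [0, 0, -0.005], [0, 0, -0.005], [0, 0, -0.005], [0, 0, -0.005], [0, 0, -0.005], [0, 0, -0.005]], claw=[110, 110, 110, 110, 110, 110, 110])

```text
time_s: 3.08
tcp_pos: [0.5132, -0.0074, 0.0743]
eef_rot: [-0.662, 0.749, -0.001, 0.001]
force: [-0.4, 0.8, 0.7]
gripper_width: 0.568
```

```bash
cat > st.py <<'E'
from h import *
from cell import viewer,bot
import sys
from scipy.spatial.transform import Rotation as R
n=sys.argv[1]
cv2.imwrite(f"pics/{n}w.png",viewer.camera("wrist"))
a=viewer.camera("scene")[170:290,210:370]
cv2.imwrite(f"pics/{n}s.png",cv2.resize(a,None,fx=4.9,fy=4.9,interpolation=cv2.INTER_CUBIC))
s=bot.state();M=R.from_quat(s["eef_rot"]).as_matrix();y=-.124
d=(s["tcp_pos"][:2]-[.5935,-.0535]);c,q=np.cos(y),np.sin(y)
print(s["time_s"],"jig xy",(c*d[0]+q*d[1])*1e3,(-q*d[0]+c*d[1])*1e3,"z",s["tcp_pos"][2]*1e3,"toolz",M[:,2],"xang",np.degrees(np.arctan2(M[1,0],M[0,0])),"tilt x",M[2,0],"F",s["force"],"w",s["gripper_width"])
E
python3 st.py a
```

```text
3.175 jig xy -85.48756194007892 35.537690002833884 z 74.22541390610132 toolz [ 2.41325000e-03 -3.70147873e-04 -9.99997020e-01] xang -97.08228613060253 tilt x 6.978301353078014e-05 F [0.22979619 0.44642805 0.50086221] w 0.5693056696418964
```

View pics/as.png

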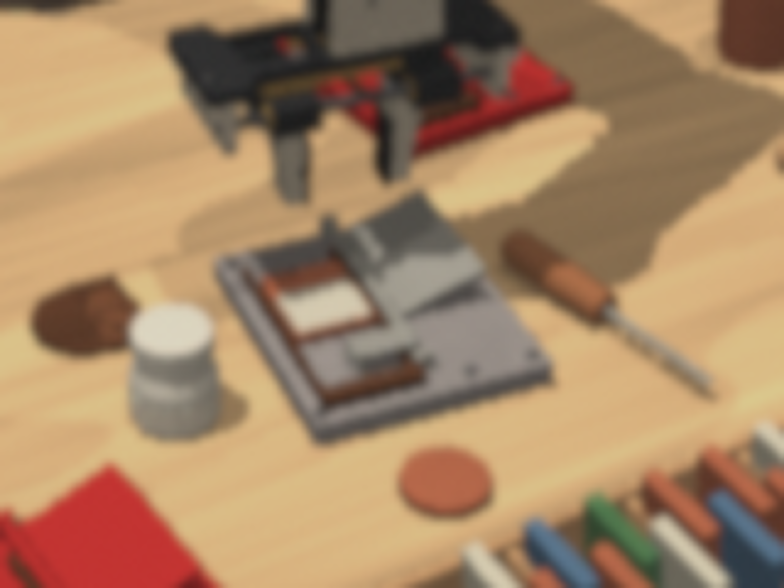

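View pics/aw.png

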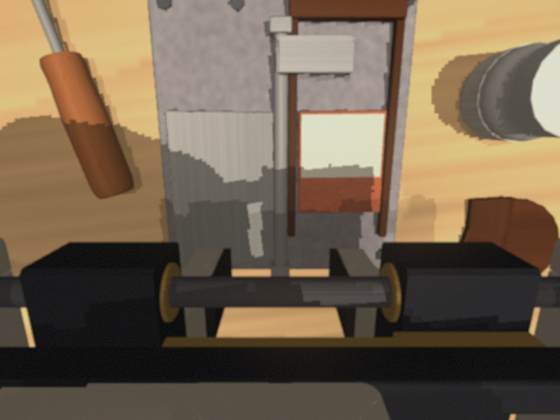

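The scene crop shows both fingertips at (292,195) and (397,175), straddling the rod just behind the tile. I descend onto the pad in small steps.

Emit:
play_rows(slide=[[0, 0, -12], [0, 0, -20], [0, 0, -26], [0, 0, -31], [0, 0, -36], [0, 0, -39], [0, 0, -39]], turn=[[0, 0, 0], [0, 0, 0], [0, 0, 0], [0, 0, 0], [0, 0, 0], [0, 0, 0], [0, 0, 0]], claw=[110, 110, 110, 110, 110, 110, 110])

```text
time_s: 4.05
tcp_pos: [0.5133, -0.0074, 0.0353]
eef_rot: [-0.662, 0.749, -0.001, 0.001]
force: [-0.9, 1.7, 4.5]
gripper_width: 0.57
```

```bash
python3 st.py b
```

```text
4.15 jig xy -85.25126051622757 35.761579092670765 z 35.50266940731742 toolz [ 2.98089487e-03 -1.37893212e-04 -9.99995548e-01] xang -97.06982658845433 tilt x -0.00023004140212990495 F [-0.91853627  2.82736256  3.12886319] w 0.566724196822436
```

View pics/bs.png

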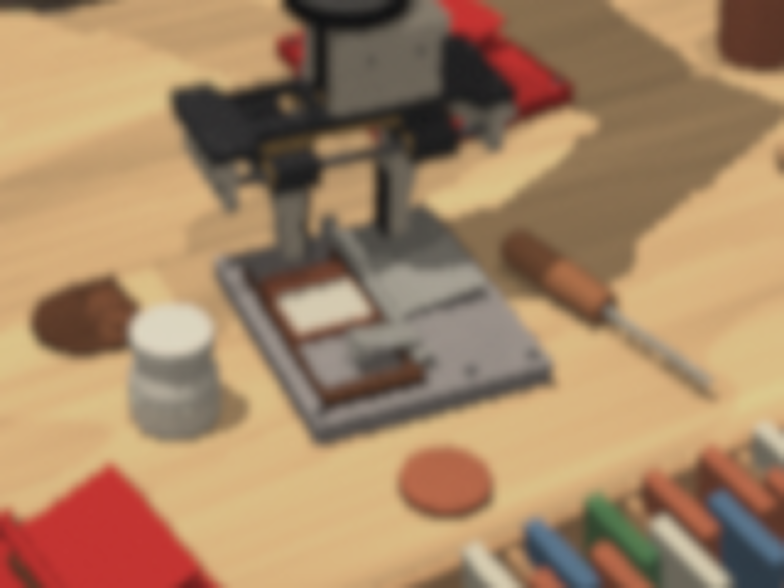

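View pics/bw.png

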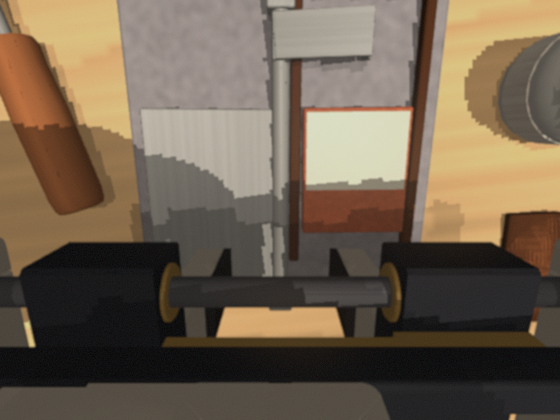

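The pad is partly down and the jaw at (385,340) in the scene crop is rising. I continue to the stop in small steps.

Emit:
play_rows(slide=[[0, 0, -2], [0, 0, -4], [0, 0, -5], [0, 0, -5]], turn=[[0, 0, 0], [0, 0, 0], [0, 0, 0], [0, 0, 0]], claw=[110, 110, 110, 110])

```text
time_s: 4.65
tcp_pos: [0.5133, -0.0074, 0.0305]
eef_rot: [-0.662, 0.749, -0.001, 0.001]
force: [-1.7, 1.8, 5.5]
gripper_width: 0.568
```

Emit:
play_rows(slide=[[0, 0, -1], [0, 0, -1]], turn=[[0, 0, 0], [0, 0, 0]], claw=[110, 110])

```text
time_s: 4.9
tcp_pos: [0.5134, -0.0075, 0.0299]
eef_rot: [-0.662, 0.749, -0.001, 0.001]
force: [-3.6, 2.4, 10.2]
gripper_width: 0.569
```

```bash
python3 st.py c
```

```text
5.0 jig xy -85.19783514729471 35.78709821809864 z 29.90258892828125 toolz [ 3.18046054e-03 -1.87468774e-04 -9.99994925e-01] xang -97.0532665495946 tilt x -0.00020448617403756282 F [-3.9403172   3.76345955 10.89289364] w 0.5723959918846144
```

View pics/cs.png

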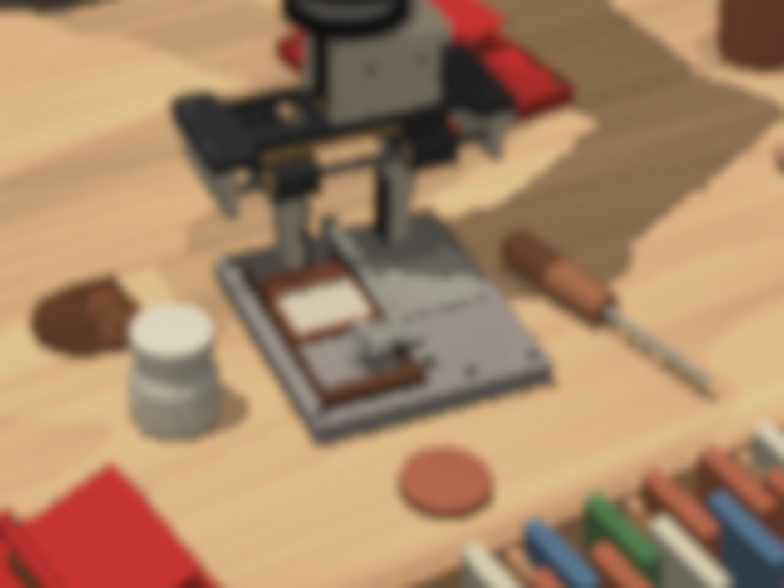

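The pad is at its stop (vertical force about 10 N, TCP z 29.9 mm, as predicted) and the jaw is up. Now I push along the runway while still pressing.

Emit:
play_rows(slide=[[3.0, -0.4, -0.6], [6.0, -0.7, -0.6], [8.9, -1.1, -0.6], [11.9, -1.5, -0.6], [14.9, -1.9, -0.6], [17.9, -2.2, -0.6], [20.8, -2.6, -0.6], [23.8, -3.0, -0.6], [26.8, -3.3, -0.6], [29.8, -3.7, -0.6]], turn=[[0, 0, 0], [0, 0, 0], [0, 0, 0], [0, 0, 0], [0, 0, 0], [0, 0, 0], [0, 0, 0], [0, 0, 0], [0, 0, 0], [0, 0, 0]], claw=[110, 110, 110, 110, 110, 110, 110, 110, 110, 110])

```text
time_s: 6.25
tcp_pos: [0.5358, -0.0133, 0.0293]
eef_rot: [-0.662, 0.749, 0.002, -0.005]
force: [-26.2, 2.6, 36.2]
gripper_width: 0.566
```

```bash
python3 st.py d
```

```text
6.35 jig xy -61.86969226357606 32.75441211852138 z 29.35982094258547 toolz [-0.00913273 -0.00355605 -0.99995197] xang -97.06816611018354 tilt x 0.004652979068847782 F [-24.88553323   1.02338748  34.19044221] w 0.5711647226772226
```

View pics/ds.png

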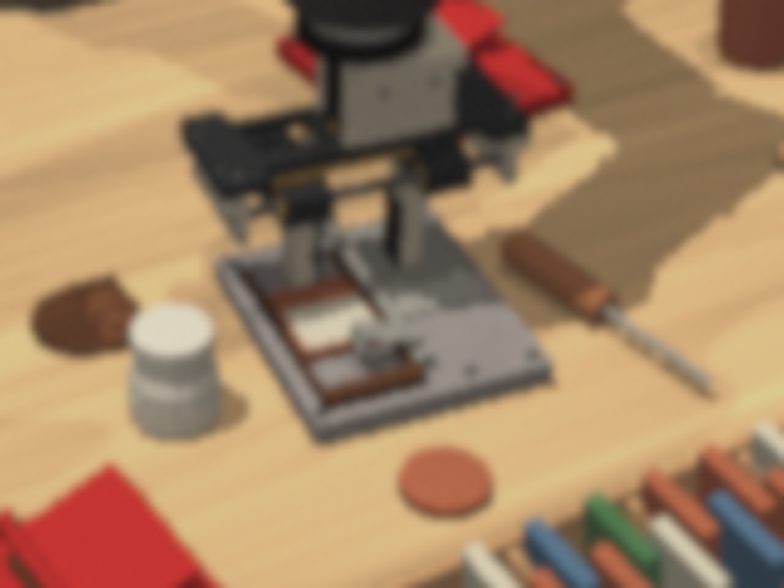

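View pics/dw.png

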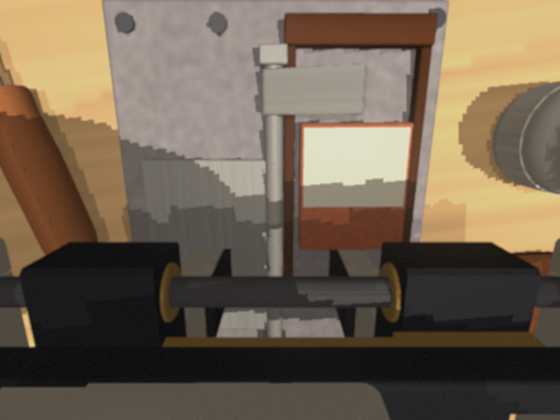

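The press force rose to 34 N and friction held the arm about 7 mm back, so I ease the press and level the tool before pushing on.

Emit:
play_rows(slide=[[0.3, 2.5, 0.6], [0.3, 2.5, 0.6]], turn=[[0.0036, -0.009, 0], [0.0036, -0.009, 0]], claw=[110, 110])

```text
time_s: 6.6
tcp_pos: [0.5354, -0.012, 0.0303]
eef_rot: [-0.662, 0.749, 0.0, -0.001]
force: [-2.9, -3.9, 7.5]
gripper_width: 0.569
```

```bash
python3 st.py e
```

```text
6.7 jig xy -62.80931076043493 34.005774064510554 z 30.107348756398533 toolz [-0.0019593  -0.00131004 -0.99999722] xang -97.07892525870463 tilt x 0.0015415162251040493 F [-3.99981572 -3.10661985  9.35160465] w 0.5666619148383213
```

Emit:
play_rows(slide=[[3.2, 0.6, 0.2], [6.2, 0.2, 0.2], [9.2, -0.1, 0.2], [12.2, -0.5, 0.2]], turn=[[0.001, -0.002, 0], [0.001, -0.002, 0], [0.001, -0.002, 0], [0.001, -0.002, 0]], claw=[110, 110, 110, 110])

```text
time_s: 7.2
tcp_pos: [0.5432, -0.0137, 0.0299]
eef_rot: [-0.662, 0.75, 0.002, -0.004]
force: [-15.6, 3.3, 19.4]
gripper_width: 0.568
```

```bash
python3 st.py f
```

```text
7.3 jig xy -54.52072439144119 33.273307917779576 z 29.936351653910933 toolz [-0.00739697 -0.00220651 -0.99997021] xang -97.10316654787303 tilt x 0.0031043332318232827 F [-14.04578066   1.92994592  17.56491428] w 0.5676269849295388
```

View pics/fs.png

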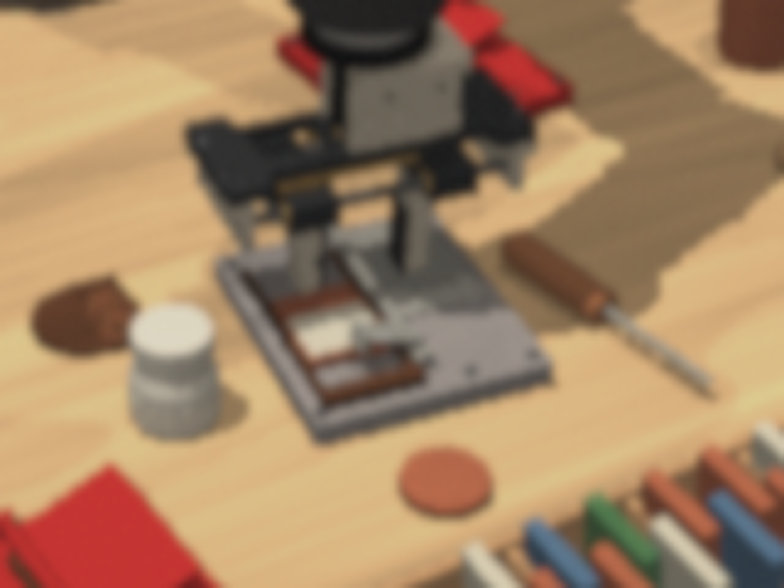

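View pics/fw.png

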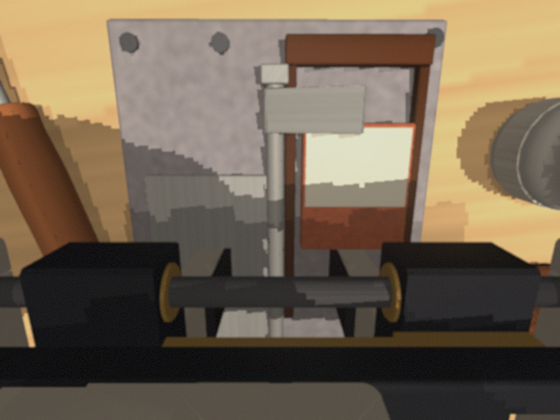

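The tile's front is now under the raised jaw, with the tile at (357,185) in the wrist view. I continue with a lighter press.

Emit:
play_rows(slide=[[3.2, 1.5, 0.7], [6.2, 1.1, 0.7], [9.2, 0.7, 0.7], [12.2, 0.3, 0.7], [15.2, 0.0, 0.7]], turn=[[0.0022, -0.0074, 0], [0.0022, -0.0074, 0], [0.0022, -0.0074, 0], [0.0022, -0.0074, 0], [0.0022, -0.0074, 0]], claw=[110, 110, 110, 110, 110])

```text
time_s: 7.92
tcp_pos: [0.5558, -0.0147, 0.0302]
eef_rot: [-0.662, 0.75, 0.001, -0.002]
force: [-9.0, 0.2, 10.5]
gripper_width: 0.568
```

```bash
python3 st.py g
```

```text
8.025 jig xy -41.75077010445248 33.85332878574522 z 30.203730406002236 toolz [-0.00477541 -0.0014391  -0.99998756] xang -97.12449455424499 tilt x 0.0020202796786203178 F [-6.92104276 -1.62291763 10.17595074] w 0.5696222469933274
```

View pics/gw.png

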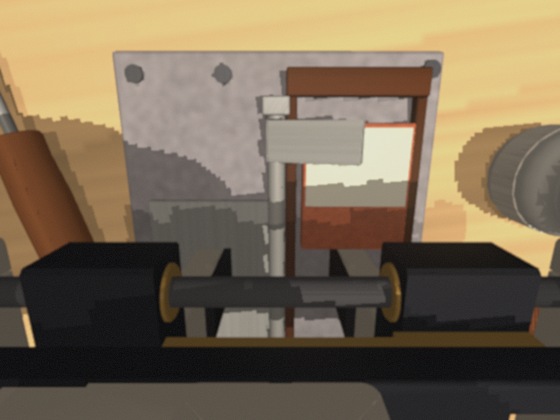

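Emit:
play_rows(slide=[[3.1, 0.6, 0.4], [6.1, 0.2, 0.4], [9.0, -0.2, 0.4], [11.0, -0.4, 0.4], [12.0, -0.5, 0.4]], turn=[[0.0014, -0.0048, 0], [0.0014, -0.0048, 0], [0.0014, -0.0048, 0], [0.0014, -0.0048, 0], [0.0014, -0.0048, 0]], claw=[110, 110, 110, 110, 110])

```text
time_s: 8.65
tcp_pos: [0.5651, -0.0163, 0.0301]
eef_rot: [-0.662, 0.75, 0.001, -0.003]
force: [-10.4, 1.2, 13.2]
gripper_width: 0.567
```

```bash
python3 st.py i
```

```text
8.75 jig xy -32.714866285708126 33.45861220973967 z 30.14453024663557 toolz [-0.00564782 -0.00151609 -0.9999829 ] xang -97.1472072064325 tilt x 0.0022070339144445177 F [-8.93828382 -0.16753713 12.04755594] w 0.5690981873425445
```

View pics/iw.png

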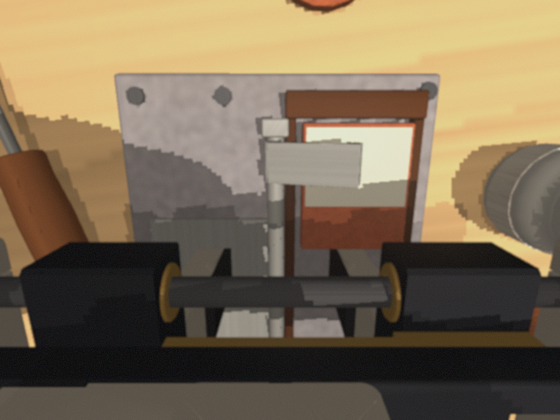

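A gap of about 3 mm remains to the stop, between rows 117 and 123. I close it slowly and watch the force.

Emit:
play_rows(slide=[[2.0, 0.9, 0.5], [3.5, 0.7, 0.5], [5.0, 0.5, 0.5], [5.5, 0.4, 0.5]], turn=[[0.0015, -0.0056, 0], [0.0015, -0.0056, 0], [0.0015, -0.0056, 0], [0.0015, -0.0056, 0]], claw=[110, 110, 110, 110])

```text
time_s: 9.25
tcp_pos: [0.5672, -0.0166, 0.0302]
eef_rot: [-0.661, 0.75, 0.002, -0.003]
force: [-12.3, 4.4, 13.9]
gripper_width: 0.571
```

```bash
python3 st.py j
```

```text
9.35 jig xy -30.74065007928063 33.33774251862504 z 30.14606473244661 toolz [-0.00634701 -0.00112664 -0.99997922] xang -97.19422905150805 tilt x 0.001912659155597734 F [-11.08741819   3.06482148  13.18088311] w 0.5716437243528156
```

View pics/jw.png

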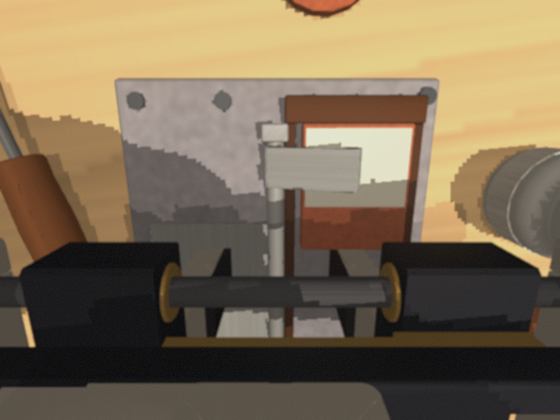

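Emit:
play_rows(slide=[[2.5, 0.7, 0.5], [4.5, 0.5, 0.5], [6.0, 0.3, 0.5], [6.0, 0.3, 0.5]], turn=[[0.0011, -0.0063, 0], [0.0011, -0.0063, 0], [0.0011, -0.0063, 0], [0.0011, -0.0063, 0]], claw=[110, 110, 110, 110])

```text
time_s: 9.85
tcp_pos: [0.5675, -0.0168, 0.0301]
eef_rot: [-0.661, 0.751, 0.003, -0.004]
force: [-19.6, 7.3, 21.6]
gripper_width: 0.57
```

```bash
python3 st.py k
```

```text
9.95 jig xy -30.368701023615994 33.23862694303521 z 30.052822021434654 toolz [-9.70257406e-03 -9.96883915e-04 -9.99952432e-01] xang -97.26910178526119 tilt x 0.0022166354222697715 F [-18.98168488   8.24970403  20.27895654] w 0.5683351331979687
```

View pics/kw.png

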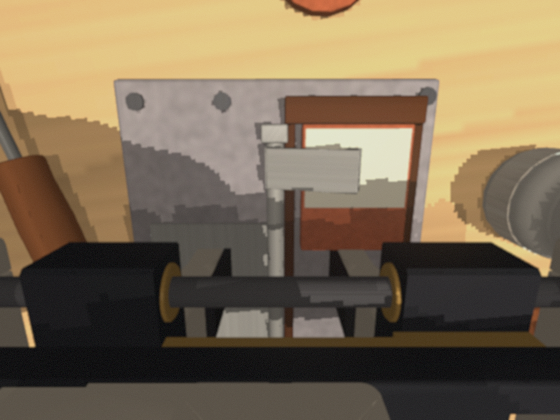

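The push advanced only 0.4 mm for about 8 N more, so the tile is against the stop. I back off while still holding the clip, then rise.

Emit:
play_rows(slide=[[-3.0, 1.5, 0.4], [-6.0, 1.8, 0.4], [-9.0, 2.2, 0.4], [-9.0, 2.2, 0.4]], turn=[[0.001, -0.009, 0], [0.001, -0.009, 0], [0.001, -0.009, 0], [0.001, -0.009, 0]], claw=[110, 110, 110, 110])

```text
time_s: 10.45
tcp_pos: [0.5601, -0.0144, 0.0312]
eef_rot: [-0.661, 0.75, -0.001, 0.001]
force: [2.9, 0.0, 5.4]
gripper_width: 0.57
```

```bash
python3 st.py l
```

```text
10.55 jig xy -37.96228156096836 34.712156941064464 z 31.126235611476858 toolz [ 2.24440061e-03  3.54161586e-04 -9.99997419e-01] xang -97.2498801099902 tilt x -0.0006345680346905049 F [3.26245875 0.19941337 5.23997469] w 0.5664939061617903
```

View pics/lw.png

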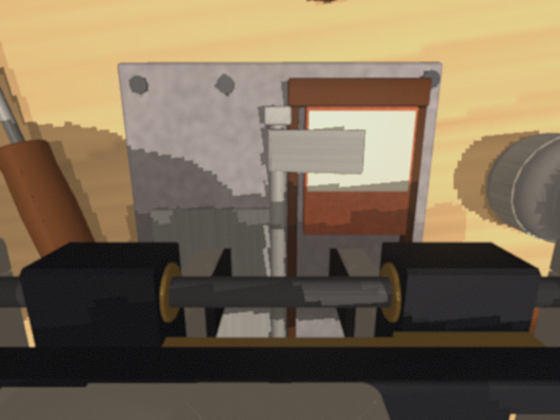

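The tile's front edge (row 107) now touches the stop bar at (360,105), and the pusher is clear behind it. Now I release the clip and rise.

Emit:
play_rows(slide=[[0, 0, 4], [0, 0, 8], [0, 0, 14], [0, 0, 22], [0, 0, 40], [-10, 0, 70], [-30, 0, 110], [-50, 0, 150], [-60, 0, 180], [-60, 0, 180], [-60, 0, 180]], turn=[[0, 0, 0], [0, 0, 0], [0, 0, 0], [0, 0, 0], [0, 0, 0], [0, 0, 0], [0, 0, 0], [0, 0, 0], [0, 0, 0], [0, 0, 0], [0, 0, 0]], claw=[110, 110, 110, 110, 110, 110, 110, 110, 110, 110, 110])

```text
time_s: 11.92
tcp_pos: [0.4998, -0.0144, 0.211]
eef_rot: [-0.661, 0.75, -0.0, 0.001]
force: [-0.7, 0.7, -1.0]
gripper_width: 0.568
```

```bash
python3 st.py m
python3 - <<'E'
from h import *
from cell import viewer
import pickle
pickle.dump(viewer.get_calibration("wrist"),open("m.pkl","wb"))
a=cv2.imread("pics/mw.png")[20:220,170:370]
cv2.imwrite("pics/mc.png",cv2.resize(a,None,fx=3,fy=3,interpolation=cv2.INTER_CUBIC))
E
```

```text
12.025 jig xy -97.91490923881133 27.103418186699006 z 210.21985014196585 toolz [ 5.83459545e-04 -2.11408971e-05 -9.99999830e-01] xang -97.2592430657281 tilt x -5.2753929508129484e-05 F [ 0.00972256 -0.70010097  0.43128753] w 0.5701360457635974
```

View pics/mc.png

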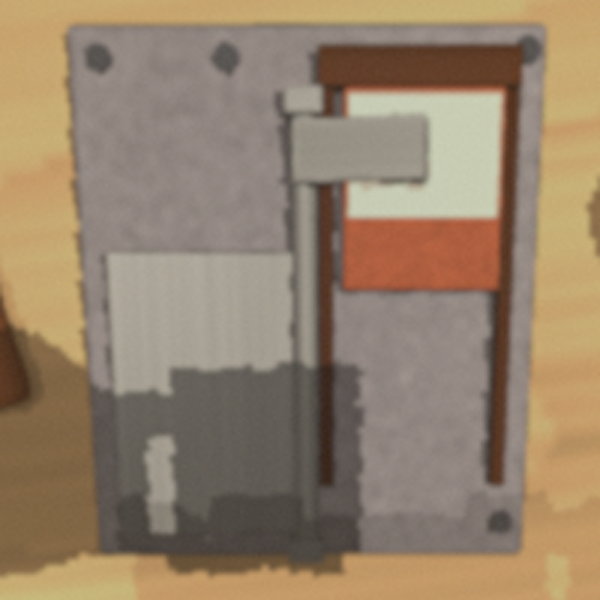

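View pics/ms.png

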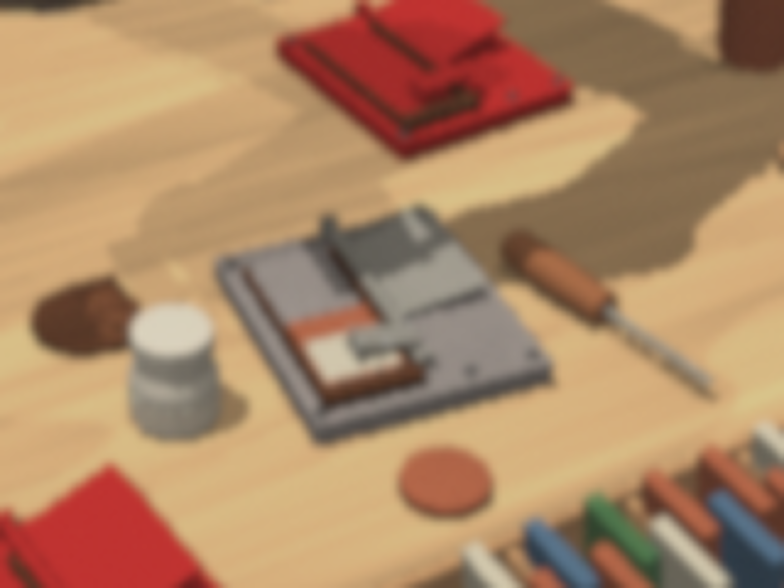

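Run:
```python
from h import *
import pickle
c=pickle.load(open("m.pkl","rb")); f=lambda p:np.array(p,float)/3+[170,20]-.3
W=np.r_[ray(c,f([[69,25],[545,27],[520,553],[101,551]]),.018),ray(c,f([[332,485],[488,485]]),.025)]
o,y,r=fit(W[:,:2],[[60,110],[60,-40],[-110,-40],[-110,110],[-84,26.5],[-84,-26.5]]);print(o,y,abs(r).max())
cs,s=np.cos(y),np.sin(y);M=np.array([[cs,-s],[s,cs]])
print((ray(c,f([[345,90],[505,90],[500,290],[342,289]]),.028)[:,:2]-o)@M*1000)
```

```text
[ 0.59304101 -0.0539524 ] -0.12914584247604552 1.5097724136698547
[[ 38.50215081  23.27864516]
 [ 38.5796412  -25.58300924]
 [-20.0287523  -26.76549261]
 [-19.80996639  23.9166321 ]]
```

```bash
python3 -c "
from cell import bot
print(bot.finish_job(), bot.state()['time_s'])"
```

```text
the job is handed in; nothing more can be done
the job is handed in; nothing more can be done
```

The tile is home against the end stop, the clip's jaw has sprung down onto it, and the arm is clear. I handed the job in at about 12 s; the hand-in gives no verdict.

**What I did:** I pressed the grey jig's pad to its stop with one fingertip. With the other I pushed the tile under the raised jaw until it stopped advancing (0.4 mm for about 8 N more). I then backed off with the pad still held, released the clip and rose clear.

**Last checks:**
- **Tile:** its near edge is at jig x of about -20 mm, so its origin is at about +10. It is about 1.3 mm off the centre line and square to within about 0.02 rad.
- **Clip:** in the pictures the jaw lies on the tile's top. I could not read its joint angle or its force on the tile, so both are judged only by sight.
- **Other things:** the disc, jar, trim tool and rib look unmoved in the last view. I did not look again at the cup, brush and bowl, and the arm passed well above the bench on its way in.

**What disagreed:**
- **High push force:** early in the push, friction drove the fingertip load up to 36 N down and 26 N along the runway, and the arm lagged about 7 mm. I eased the press for the rest.
- **Front edge reading:** in the last picture the tile's front edge measured 38.5 mm against an expected 40. That is within the picking error (up to 1.5 mm), and no gap to the stop shows.

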